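# Take the drained oil jug off its stand and set it upright on the oil mat

## Task

The square oil jug has drained and stands upside down on its drip stand: lift it off and stand it right way up on the black rubber mat, midway between the tall bottle and the squat tin, with its handle pointing to the robot's right, square to the mat's long edge. Do not let the jug drop or fall over out of the hand, and do not push the bottle, the tin or the other loose things around them about.

Things in the scene. Friction and masses are not known exactly. Their poses are not given: they have to be found in the camera images.
- jug: Empty sheet-steel oil jug, 0.25 to 0.45 kg. Body 90 x 90 mm, 140 mm tall, walls 4 mm, top open; too wide for a good grip. Origin: centre of its bottom's outside. z runs from bottom to mouth (down while upside down); -x points to the handle. The +x face is flat, so it lies steady on it, handle uppermost; in that face's plane a rounded pouring beak stands 16 mm above the rim.
- jug_grip (a point): Centre of the grip bar of the jug's black D-shaped handle: 87 mm from the jug's axis (-x), 72 mm above its bottom. The bar runs along the jug's z, 14 mm wide (jug y), 16 mm deep (jug x), 74 mm long between the two legs to the body; 34 mm free between bar and body.
- stand: Drip stand, fixed: steel tray 170 x 150 x 18 mm (x, y, z) with two angle-iron rails along x on posts. They carry the jug's rim 55 mm above the bench; the rails' outer edges rise 14 mm and end stops 10 mm above them, 2 to 3 mm clear of the jug, so lift it straight up first. Origin: centre of its underside. At the start the jug's handle points to the stand's -x, roughly to the robot's right.
- mat: Black rubber mat, fixed, 380 (x) x 220 (y) x 4 mm, its length pointing roughly away from the robot. Origin: centre of its underside; -y points to the long edge on the robot's right-hand side.
- bottle: Tall grey bottle, 68 mm across, 190 mm high, standing near the near or the far end of the mat. Origin: centre of its underside.
- tin: Squat tin, 80 mm across, 80 mm high, near the other end of the mat; the two may be either way round. Their centres are 240 to 280 mm apart. Origin: centre of its underside.
- spanner: Spanner 150 mm long lying along the mat's left-hand long edge. Bystander.
- aerosol: Small white spray can, 54 mm across, 120 mm high, standing close to the stand on the side away from the jug's handle. Bystander.
- funnel: Grey funnel standing mouth down, 100 mm across, 110 mm high, towards the back of the bench. Bystander.
- jar: White jar with a black lid, 70 mm across, 70 mm high, towards the back of the bench beside the funnel. Bystander.
Things that resemble listed ones, but are neither listed nor needed, are in the scene too. Several things have the shape of the jug; the one meant has the colours described above.

How it is judged:
By the outcome, as a careful person would: the job done as asked, in the order asked, and still so for the second after the job is handed in, with the robot touching nothing.
It also fails if it takes over 72 s, if anything falls off the work surface, if the arm or the gripper's body presses on something with over 40 N, if the wrist force passes 120 N, or if a joint passes its speed limit or range.

## Robot

A 6-joint arm with a two-finger parallel gripper is mounted at the origin on the work surface. World frame = base frame: x ahead of the robot, y to its left, z up, the work surface at z = 0. Lengths are in m, angles in rad, forces in N, time in s.
With the tool pointing down it reaches from about 0.325 to 0.775 m from the base axis. Payload 5.5 kg.
Tool frame: the origin (TCP) lies between the finger pads; the fingertips stand 8 mm ahead of it and the grasp point (between the pads) lies 11 mm behind it (tcp_to_tips is the distance from the TCP to the fingertips, in m); z points along the fingers, y is the direction in which the jaws open and shut (so a half turn about z gives the same grasp; the last joint's range is limited). The gripper opens to 88 mm and grips with 3 to 60 N. Pads are 20 mm wide; open, the fingers measure 115 mm over their backs; the gripper's body (75 mm by 178 mm) begins 61 mm behind the grasp point.
Start: joints at [-1.28, 0.091, 1.231, -0, 1.82, -0.057], TCP at [0.204, -0.564, 0.202] pointing down, gripper open.
Joint ranges: [-2.87, 2.87], [-0.86, 2.18], [0.17, 2.46], [-1.51, 4.65], [0.06, 2.69], [-2.65, 2.65]. Speed limits (rad/s): [2.57, 2.57, 3.01, 3.14, 3.14, 3.14].

## Interface

Orientations are given as a unit quaternion [w, x, y, z].
In Python, from bench import * gives the robot as it stands. Calls block until the motion is done:
- move_to(position, orientation): joint-space move of the TCP to a pose.
- move_l(position, speed=0.15, orientation=None): straight line of the TCP; orientation=None keeps the orientation; speed is the mean speed in m/s.
- movej(angles): joint-space move.
- gripper_open() and close(): open the fingers fully, or close them until they stop; the grip force is fixed at half the most.
- hold(seconds).
- inverse_kinematics(position, orientation): joint angles nearest the present ones, or None.
- state(): the state.
- get_image(name): name is "side" or "top" or "wrist"; returns a dict with "frame" (384x512x3 uint8, blue, green, red), "depth" (384x512 float32, m along the optical axis (not along the pixel's ray), 0 where there is no reading), "camera_matrix" (3x3 intrinsics, pixels), "view" (4x4, takes a point from world to camera coordinates). Camera axes: x right, y up, looking along -z (the intrinsics and any distortion apply to the point x, -y, -z); pixel columns grow to the right and rows downward; lengths in m; the calibration is good to about 2 mm. A picture is of the moment at which its call begins.
A pose or a line that the arm cannot do raises IKError and nothing moves.
- job_done(): hands the job in, once; it reports no verdict.
The state is a dict: "time": time; "joint_pos": joint angles; "dq": joint speeds; "joint_torque": joint torques, N m; "ee_pos": TCP position; "ee_rot": TCP orientation; "ft_force": force on the tool from outside, world axes, zero at the start; "moment": the same for the moment, N m; "finger_gap": finger opening in m.
Only numpy, scipy, OpenCV 4.12 (cv2) and the standard library are available. Lean on these libraries where they do the work, as an engineer would, in place of code of your own. Each camera call takes 0.05 s, during which the arm holds its last target. There are 200 camera calls.

## Working session

There is one attempt and no reset: what is moved stays moved. The work goes in short steps, each a Python script; the robot and the scene stay as the last script left them, time stands still between calls to the robot, and variables do not carry over. Pictures are saved under pics/ and viewed, about 8 in all and at most 12, crops included, and the job is handed in when it is done.

```bash
mkdir -p pics; ls
cat > h.py <<'E'
from bench import *
import numpy as np, cv2
def cloud(im):
    "world xyz per pixel"
    K=np.array(im["camera_matrix"]);V=np.array(im["view"]);d=im["depth"]
    v,u=np.mgrid[:d.shape[0],:d.shape[1]]
    p=np.stack([(u-K[0,2])/K[0,0]*d,-(v-K[1,2])/K[1,1]*d,-d],-1)
    w=(p-V[:3,3])@V[:3,:3]
    w[d<=0]=np.nan
    return w
E
python3 - <<'E'
from h import *
for n in("top","side"):
    im=get_image(n);cv2.imwrite(f"pics/{n}0.png",im["frame"]);np.savez(f"{n}0.npz",**im)
    print(n,im["camera_matrix"],np.linalg.inv(im["view"])[:3,3],[k for k in im])
print(state())
E
```

```text
pics
top [[435.48179109   0.         249.8974293 ]
 [  0.         435.48179109 195.51189295]
 [  0.           0.           1.        ]] [0.32556422 0.02889678 1.40447594] ['frame', 'depth', 'camera_matrix', 'view']
side [[375.3719848    0.         257.04829699]
 [  0.         375.3719848  192.64455615]
 [  0.           0.           1.        ]] [0.47869746 0.77251149 0.763261  ] ['frame', 'depth', 'camera_matrix', 'view']
{'time': 0.1, 'joint_pos': array([-1.27970348e+00,  9.17951439e-02,  1.23174823e+00, -3.44271174e-05,
        1.81982174e+00, -5.66791161e-02]), 'dq': array([-0.00074062, -0.0024353 , -0.00048552, -0.00180818,  0.00033127,
        0.00019928]), 'joint_torque': array([ 3.33857643e-03, -4.47857380e+01, -4.07572496e+01,  7.00354949e-02,
        2.84070731e-02, -1.10981405e-04]), 'ee_pos': array([ 0.20439259, -0.56378652,  0.2006228 ]), 'ee_rot': array([-8.78197795e-04,  9.84920232e-01,  1.73006795e-01, -1.20206351e-04]), 'ft_force': array([0.02264529, 0.0792206 , 1.24723818]), 'moment': array([-0.00987088,  0.01439412, -0.05426411]), 'finger_gap': 0.08821374985163724}
```

View pics/top0.png

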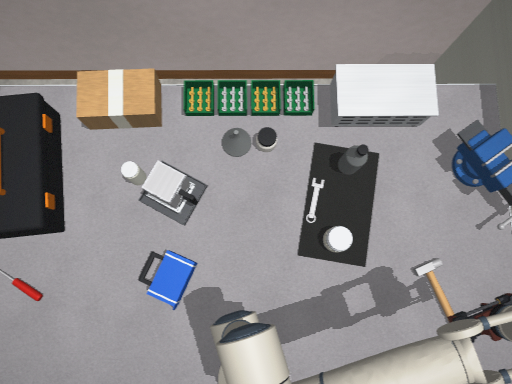

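View pics/side0.png

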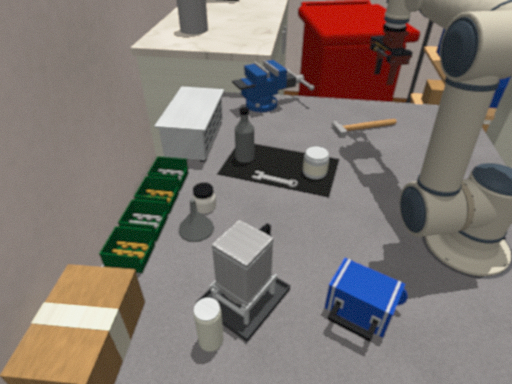

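The top view shows the steel jug upside down on its stand at (170,185), with the handle towards (190,190). The mat is around (338,205), with the bottle at (355,158), the tin at (338,239) and the spanner at (315,200). The blue jug at (170,278) is a decoy. Next I'll measure these and probe reachability.

```bash
cat > m.py <<'E'
from h import *
im=dict(np.load("top0.npz"));P=cloud(im);F=im["frame"].astype(int);Z=P[...,2]
sat=F.max(-1)-F.min(-1)
def roi(u0,u1,v0,v1):
    m=np.zeros(Z.shape,bool);m[v0:v1,u0:u1]=1;return m
def rect(m,nm):
    p=P[m][:,:2].astype(np.float32);r=cv2.minAreaRect(p*1000)
    print(nm,m.sum(),"rect c,size,ang",np.round(r[0],1),np.round(r[1],1),round(r[2],2),"zmed",np.round(np.median(Z[m]),4),"mean",np.round(p.mean(0),4));return r
R=roi(125,225,145,235)
rect(R&(abs(Z-.195)<.008),"jugbottom")
rect(R&(Z>.1)&(Z<.182)&(F.max(-1)<70),"handle")
rect(R&(abs(Z-.018)<.006),"tray")
rect(roi(110,146,155,190)&(abs(Z-.12)<.008),"aerosol")
m=roi(290,390,135,275)&(Z<.012)&(F.max(-1)<45)
m=cv2.morphologyEx(m.astype(np.uint8),cv2.MORPH_OPEN,np.ones((3,3)))>0
rect(m,"mat")
M=roi(290,390,135,275)
rect(M&(Z>.15),"bottletop")
rect(M&(abs(Z-.08)<.008)&(F.min(-1)>120),"tintop")
rect(M&(Z>.03)&(F.min(-1)>100),"tinall")
rect(roi(200,255,110,165)&(Z>.02),"funnel");rect(roi(130,205,240,310)&(Z>.03),"bluejug")
E
python3 m.py
```

```text
jugbottom 1022 rect c,size,ang [577.1 252.9] [92.9 90.5] 60.99 zmed 0.1946 mean [0.5767 0.2524]
handle 104 rect c,size,ang [542.1 189.5] [45.5 13.8] 60.62 zmed 0.1692 mean [0.5392 0.1857]
tray 196 rect c,size,ang [647.  234.7] [204.8 292.8] 61.59 zmed 0.0173 mean [0.5792 0.2451]
aerosol 220 rect c,size,ang [630.9 369.9] [50.3 48.5] 63.99 zmed 0.1191 mean [0.6306 0.3692]
mat 271 rect c,size,ang [ 558.3 -251.1] [ 38.1 316.5] 77.44 zmed 0.0037 mean [ 0.5882 -0.2585]
bottletop 141 rect c,size,ang [ 666.9 -318.7] [30.1 32.2] 8.95 zmed 0.1918 mean [ 0.6645 -0.3166]
tintop 484 rect c,size,ang [ 420.  -265.8] [74.  73.5] 89.57 zmed 0.0829 mean [ 0.4193 -0.2648]
tinall 698 rect c,size,ang [ 540.3 -287.7] [ 78.4 324.3] 79.43 zmed 0.0835 mean [ 0.4567 -0.2715]
funnel 583 rect c,size,ang [779.7  79.2] [179.  141.4] 87.52 zmed 0.0341 mean [0.7626 0.0533]
bluejug 1844 rect c,size,ang [311.2 269.8] [141.6 153.7] 65.32 zmed 0.0888 mean [0.3099 0.2524]
```

```bash
cat >> h.py <<'E'
from scipy.spatial.transform import Rotation as Ro
def quat(d,y):
    "tool z along d, tool y along y"
    d=np.array(d,float);d/=np.linalg.norm(d);y=np.array(y,float);y-=d*(y@d);y/=np.linalg.norm(y)
    return Ro.from_matrix(np.stack([np.cross(y,d),y,d],1)).as_quat()[[3,0,1,2]]
def dirq(yaw,pitch,s):
    "tool z at yaw, pitched down by pitch (deg); y horizontal, sign s"
    a,p=np.radians([yaw,pitch]);return np.array([np.cos(a)*np.cos(p),np.sin(a)*np.cos(p),-np.sin(p)]),quat([np.cos(a)*np.cos(p),np.sin(a)*np.cos(p),-np.sin(p)],[-s*np.sin(a),s*np.cos(a),0])
E
cat > m2.py <<'E'
from m import *
b=roi(290,390,135,275)&(Z<.02)
print(np.percentile(F[b].max(-1),[5,20,40,60,80]))
m=(b&(F.max(-1)<60)).astype(np.uint8)
n,l,s,c=cv2.connectedComponentsWithStats(m);k=1+s[1:,4].argmax()
r=rect(l==k,"mat2");print(np.round(cv2.boxPoints(r)))
np.set_printoptions(precision=2,suppress=True)
for nm,g,yaw in(("pick",[.5348,.1766,.123],61),("pickhi",[.5348,.1766,.25],61),("place",[.5245,-.377,.076],78),("placehi",[.5245,-.377,.2],78)):
  for p in(-10,0,10,20,30,45,60):
    for s in(1,-1):
      d,q=dirq(yaw,p,s);j=inverse_kinematics(np.array(g)+.011*d,q)
      print(nm,p,s,j)
E
python3 m2.py | sed -n '11,$p'
```

```text
[ 47.  49.  51. 163. 166.]
mat2 5905 rect c,size,ang [ 539.9 -286.8] [217.3 377.7] 79.68 zmed 0.0038 mean [ 0.5335 -0.2869]
[[ 335. -360.]
 [ 706. -428.]
 [ 745. -214.]
 [ 374. -146.]]
pick -10 1 [-0.44  0.16  2.2   1.74  1.65  2.35]
pick -10 -1 [-0.44  0.16  2.2   1.74  1.65 -0.79]
pick 0 1 [-0.45 -0.03  2.23  1.6   1.53  2.51]
pick 0 -1 [-0.45 -0.03  2.23  1.6   1.53 -0.63]
pick 10 1 None
pick 10 -1 [-0.44 -0.19  2.23  1.44  1.43 -0.45]
pick 20 1 None
pick 20 -1 [-0.4  -0.31  2.19  1.27  1.37 -0.27]
pick 30 1 None
pick 30 -1 [-0.33 -0.37  2.14  1.07  1.32 -0.08]
pick 45 1 None
pick 45 -1 [-0.19 -0.39  2.01  0.77  1.31  0.19]
pick 60 1 None
pick 60 -1 [-0.03 -0.31  1.85  0.47  1.37  0.43]
pickhi -10 1 None
pickhi -10 -1 [-0.44 -0.19  2.23  1.76  1.59 -0.47]
pickhi 0 1 None
pickhi 0 -1 [-0.45 -0.33  2.2   1.59  1.52 -0.31]
pickhi 10 1 None
pickhi 10 -1 [-0.44 -0.42  2.15  1.41  1.48 -0.15]
pickhi 20 1 None
pickhi 20 -1 [-0.4  -0.46  2.07  1.22  1.46  0.  ]
pickhi 30 1 None
pickhi 30 -1 [-0.33 -0.47  1.98  1.03  1.45  0.15]
pickhi 45 1 None
pickhi 45 -1 [-0.19 -0.43  1.81  0.74  1.49 
[... 524 characters left out ...]
.66  0.95  0.61  2.04  2.52]
place 45 -1 [-0.97  0.66  0.95  0.61  2.04 -0.62]
place 60 1 [-0.89  0.5   1.08  0.42  1.89  2.53]
place 60 -1 [-0.89  0.5   1.08  0.42  1.89 -0.62]
placehi -10 1 None
placehi -10 -1 [-1.05  1.05  0.72  1.61  2.43 -0.1 ]
placehi 0 1 None
placehi 0 -1 [-1.06  0.99  0.69  1.44  2.41 -0.17]
placehi 10 1 None
placehi 10 -1 [-1.05  0.92  0.69  1.27  2.39 -0.25]
placehi 20 1 None
placehi 20 -1 [-1.04  0.85  0.7   1.1   2.35 -0.32]
placehi 30 1 None
placehi 30 -1 [-1.02  0.76  0.72  0.93  2.3  -0.39]
placehi 45 1 None
placehi 45 -1 [-0.97  0.62  0.79  0.69  2.21 -0.47]
placehi 60 1 [-0.89  0.47  0.89  0.46  2.08  2.62]
placehi 60 -1 [-0.89  0.47  0.89  0.46  2.08 -0.52]
```

```bash
cat > fit.py <<'E'
from h import *
from scipy.optimize import least_squares
rng=np.random.default_rng(0);S=[]
for i in range(80):
    yaw,p=rng.uniform(-180,180),rng.uniform(-10,90);d,q=dirq(yaw,p,rng.choice([1,-1]))
    x=np.array([rng.uniform(.3,.6),rng.uniform(-.4,.3),rng.uniform(.1,.4)]);j=inverse_kinematics(x,q)
    if j is not None:S.append((np.array(j),x))
def chain(q,k):
    h,a0,L1,ae,L2,L3=k;ry=lambda t:Ro.from_euler('y',t);rz=lambda t:Ro.from_euler('z',t)
    e=np.array([a0,0,h])+ry(q[1]).apply([0,0,L1]);w=e+ry(q[1]+q[2]).apply([ae,0,L2])
    R=rz(q[0])*ry(q[1]+q[2])*rz(q[3])*ry(q[4])
    e,w=rz(q[0]).apply([e,w]);return e,w,w+R.apply([0,0,L3]),R
f=lambda k:np.concatenate([chain(q,k)[2]-x for q,x in S])
r=least_squares(f,[.3,0,.4,0,.4,.25]);print(len(S),np.round(r.x,4),"rms",np.sqrt((r.fun**2).mean()))
np.save("k.npy",r.x);K=r.x
np.set_printoptions(precision=3,suppress=True)
def sh(n,j):print(n,j,*( [] if j is None else chain(j,K)[:3]))
G=np.array([.5348,.1766,.123])
for p in(-10,-5,0):
  d,q=dirq(61,p,1)
  for b,z in((.11,0),(0,0),(0,.04),(0,.08),(-0.0,.1)):
    sh((p,b,z),inverse_kinematics(G+[0,0,z]+(.011-b)*d,q))
u=np.array([np.cos(np.radians(79.7)),np.sin(np.radians(79.7)),0]);T=np.array([.5425,-.2915,0])-.087*u
for p in(0,5,10):
  d,q=dirq(79.7,p,-1)
  for z in(.076,.2,.32):sh(("place",p,z),inverse_kinematics(T+[0,0,z]+.011*d,q))
E
python3 fit.py; sed -i 's/print(len(S)/0 and print(len(S)/' fit.py
```

```text
37 [ 0.152  -0.0073  0.382   0.0936  0.5705  0.3834] rms 0.01918273325186447
(-10, 0.11, 0) [-0.721  0.22   2.187  1.53   1.844  2.319] [ 0.057 -0.05   0.525] [ 0.292 -0.257  0.039] [0.475 0.074 0.105]
(-10, 0, 0) [-0.439  0.162  2.197  1.742  1.647  2.354] [ 0.049 -0.023  0.529] [ 0.353 -0.166  0.059] [0.536 0.164 0.125]
(-10, 0, 0.04) [-0.439  0.039  2.218  1.748  1.63   2.455] [ 0.007 -0.003  0.534] [ 0.353 -0.166  0.1  ] [0.536 0.165 0.166]
(-10, 0, 0.08) [-0.439 -0.075  2.228  1.753  1.611  2.557] [-0.032  0.015  0.533] [ 0.352 -0.165  0.141] [0.535 0.165 0.208]
(-10, -0.0, 0.1) [-0.439 -0.128  2.229  1.755  1.602  2.608] [-0.051  0.024  0.531] [ 0.352 -0.165  0.162] [0.535 0.165 0.228]
(-5, 0.11, 0) [-0.734  0.093  2.212  1.482  1.798  2.407] [ 0.021 -0.019  0.532] [ 0.289 -0.261  0.081] [0.474 0.073 0.114]
(-5, 0, 0) [-0.449  0.065  2.216  1.674  1.585  2.43 ] [ 0.016 -0.008  0.533] [ 0.351 -0.169  0.091] [0.536 0.165 0.124]
(-5, 0, 0.04) [-0.449 -0.052  2.228  1.675  1.574  2.534] [-0.024  0.012  0.534] [ 0.35  -0.169  0.132] [0.535 0.165 0.165]
(-5, 0, 0.08) [-0.449 -0.157  
[... 1009 characters left out ...]
 -0.758  0.107] [ 0.509 -0.382  0.074]
('place', 5, 0.2) [-1.045  0.99   0.641  1.368  2.421 -0.192] [ 0.157 -0.27   0.362] [ 0.44  -0.757  0.234] [ 0.508 -0.382  0.2  ]
('place', 5, 0.32) [-1.045  0.923  0.53   1.575  2.439  0.079] [ 0.149 -0.257  0.382] [ 0.439 -0.756  0.356] [ 0.508 -0.381  0.323]
('place', 10, 0.076) [-1.041  1.077  0.674  1.127  2.352 -0.446] [ 0.166 -0.284  0.333] [ 0.441 -0.754  0.139] [ 0.509 -0.382  0.072]
('place', 10, 0.2) [-1.041  0.955  0.64   1.281  2.409 -0.234] [ 0.154 -0.263  0.373] [ 0.441 -0.753  0.266] [ 0.508 -0.382  0.199]
('place', 10, 0.32) [-1.041  0.906  0.501  1.494  2.443  0.047] [ 0.148 -0.253  0.388] [ 0.44  -0.752  0.388] [ 0.508 -0.381  0.322]
```

```bash
cat > fk.py <<'E'
from h import *
from scipy.optimize import least_squares
def chain(q,k):
    h,a0,ax,L1,ae,L2,wx,L3,o=k[:9];ry=lambda t:Ro.from_euler('y',t);rz=lambda t:Ro.from_euler('z',t)
    e=np.array([a0,0,h])+ry(q[1]).apply([ax,0,L1]);w=e+ry(q[1]+q[2]).apply([ae,0,L2])
    R=rz(q[0])*ry(q[1]+q[2])*rz(q[3])*ry(q[4])
    e,w=rz(q[0]).apply([e,w]);return e,w,w+R.apply([wx,o,L3]),R
if __name__=="__main__":
    rng=np.random.default_rng(0);S=[]
    for i in range(120):
        d,qq=dirq(rng.uniform(-180,180),rng.uniform(-10,90),rng.choice([1,-1]))
        x=np.array([rng.uniform(.3,.6),rng.uniform(-.4,.3),rng.uniform(.1,.4)]);j=inverse_kinematics(x,qq)
        if j is not None:S.append((np.array(j),x))
    f=lambda k:np.concatenate([chain(q,k)[2]-x for q,x in S])
    best=min((least_squares(f,np.array([.3,0,0,.4,0,.4,0,.25,0])+rng.normal(0,.1,9)) for _ in range(6)),key=lambda r:r.cost)
    print(len(S),np.round(best.x,4),"rms",np.sqrt((best.fun**2).mean()));np.save("k.npy",best.x)
    G=np.array([.5348,.1766,.123]);np.set_printoptions(precision=3,suppress=True)
    for p in(-5,0):
        d,q=dirq(61,p,1)
        for b in(.05,0):print(p,b,*chain(inverse_kinematics(G+(.011-b)*d,q),best.x)[:3])
E
python3 fk.py; python3 -c "
from fit import *" >/dev/null
python3 - <<'E'
import numpy as np,cv2
a=cv2.imread('pics/side0.png')[0:290,340:512]
b=cv2.imread('pics/top0.png')[250:384,180:512]
c=np.zeros((600,800,3),np.uint8);a=cv2.resize(a,None,fx=2,fy=2);b=cv2.resize(b,(440,178));c[:580,:344]=a;c[:178,350:790]=b
cv2.imwrite('pics/arm.png',c)
E
```

```text
58 [ 0.1566  0.0018 -0.008   0.3734  0.0976  0.5558 -0.0094  0.3695  0.0259] rms 0.01254650016782635
-5 0.05 [ 0.016 -0.011  0.53 ] [ 0.311 -0.204  0.089] [0.51  0.105 0.135]
-5 0 [ 0.016 -0.008  0.53 ] [ 0.339 -0.163  0.094] [0.538 0.146 0.139]
0 0.05 [-0.017  0.011  0.529] [ 0.31  -0.205  0.124] [0.509 0.107 0.139]
0 0 [-0.015  0.007  0.53 ] [ 0.338 -0.164  0.124] [0.537 0.148 0.139]
```

View pics/arm.png

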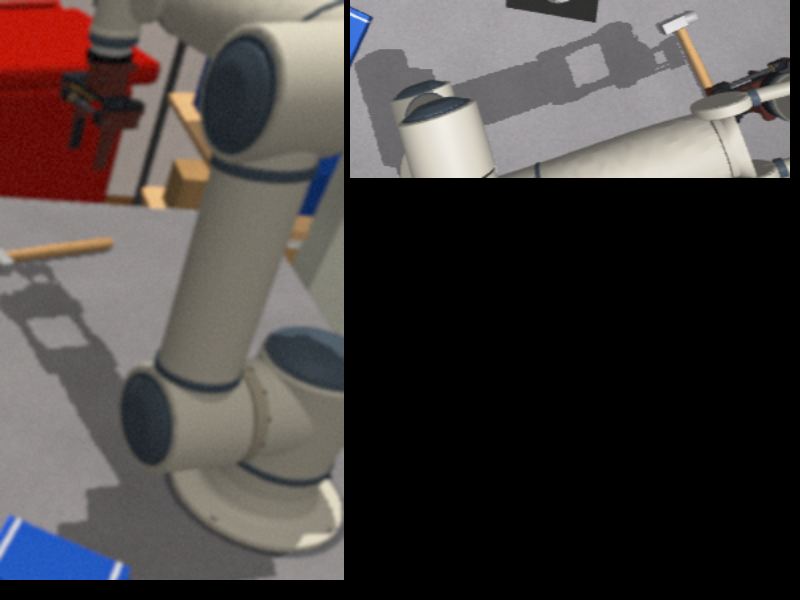

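The image only shows how bulky the arm and wrist fork are. A one-grasp flip with the tool level would bring the wrist close to the bench and the tin. I'll do it in two grasps instead. First, grasp the bar from above at a slant and lay the jug on its +x face. Then regrasp from the mirrored slant and stand it up.

```bash
cat > scan.py <<'E'
from h import *
np.set_printoptions(precision=2,suppress=True)
def ik(g,yaw,p,s):
    d,q=dirq(yaw,p,s);j=inverse_kinematics(np.array(g)+.011*d,q);return j
u=np.array([np.cos(np.radians(79.7)),np.sin(np.radians(79.7))]);T=np.array([.5425,-.2915])-.087*u
for a in(35,45,55):
  for s in(1,-1):
    print("pick",a,s,[None if (j:=ik([.5348,.1766,z],61,a,s)) is None else j[5] for z in(.123,.16,.22,.28)])
    print("final",a,s,[None if (j:=ik([*T,z],79.7,a,s)) is None else j[5] for z in(.076,.11,.2,.28)])
for x,y in((.45,0),(.5,-.03),(.55,-.03),(.5,.03)):
  for th in range(-180,180,30):
    A=[(p,s) for p in(35,45,55) for s in(1,-1) if all(ik([x,y,z],th,p,s) is not None for z in(.132,.2))]
    B=[(p,s) for p in(35,45,55) for s in(1,-1) if all(ik([x,y,z],th+180,p,s) is not None for z in(.132,.2))]
    if A and B:print(x,y,th,"A",A,"B",B)
E
python3 scan.py
```

```text
pick 35 1 [None, None, None, None]
final 35 1 [np.float64(2.5377766730234512), np.float64(2.579737905962091), None, None]
pick 35 -1 [np.float64(0.010057847503148754), np.float64(0.07516977462164132), np.float64(0.172082568858281), np.float64(0.26077066795144344)]
final 35 -1 [np.float64(-0.6038159805663414), np.float64(-0.5618547476277018), np.float64(-0.4287121680108119), np.float64(-0.2702019248845957)]
pick 45 1 [None, None, None, None]
final 45 1 [np.float64(2.5091566620563777), np.float64(2.5444746703166743), None, None]
pick 45 -1 [np.float64(0.18886577357739442), np.float64(0.24009640425182877), np.float64(0.316909842260626), np.float64(0.388281796358557)]
final 45 -1 [np.float64(-0.6324359915334155), np.float64(-0.5971179832731193), np.float64(-0.4864206260983952), np.float64(-0.35456841765105107)]
pick 55 1 [None, None, None, np.float64(-2.635919172163513)]
final 55 1 [np.float64(2.5015557529657277), np.float64(2.52966945594334), np.float64(2.6159700293373778), None]
pick 55 -1 [np.float64(0.35655468819437663), np.float64(0.3941589800690224), np.float64(0.451366749762943), 
[... 4140 characters left out ...]
(45, -1), (55, 1), (55, -1)] B [(35, 1), (35, -1), (45, 1), (45, -1), (55, 1), (55, -1)]
0.5 0.03 0 A [(55, 1), (55, -1)] B [(35, 1), (35, -1), (45, 1), (45, -1), (55, 1), (55, -1)]
0.5 0.03 30 A [(45, 1), (45, -1), (55, 1), (55, -1)] B [(35, 1), (35, -1), (45, 1), (45, -1), (55, 1), (55, -1)]
0.5 0.03 60 A [(35, -1), (45, -1), (55, -1)] B [(35, 1), (35, -1), (45, 1), (45, -1), (55, 1), (55, -1)]
0.5 0.03 90 A [(35, -1), (45, -1), (55, -1)] B [(35, 1), (45, 1), (55, 1)]
0.5 0.03 120 A [(35, 1), (35, -1), (45, 1), (45, -1), (55, 1), (55, -1)] B [(35, 1), (45, 1), (55, 1)]
0.5 0.03 150 A [(35, 1), (35, -1), (45, 1), (45, -1), (55, 1), (55, -1)] B [(35, 1), (45, 1), (45, -1), (55, 1), (55, -1)]
```

```bash
cat > seq.py <<'E'
from scan import ik,T
from fk import *
np.set_printoptions(precision=2,suppress=True)
k=np.load("k.npy")
for th in(-60,-30,120,150):
  for xy in((.5,-.03),(.5,.02)):
    print(th,xy)
    for n,a in(("A",([*xy,.132],th,45,1)),("Ahi",([*xy,.22],th,45,1)),("B",([*xy,.132],th+180,45,1)),("Bhi",([*xy,.22],th+180,45,1))):
        print("  ",n,ik(*a))
for n,a in (("pick",([.5348,.1766,.123],61,45,-1)),("pickhi",([.5348,.1766,.25],61,45,-1)),("fin",([*T,.076],79.7,45,-1)),("finhi",([*T,.3],79.7,45,-1))):print(n,ik(*a))
E
python3 seq.py | sed '/^0\./d;/^pick [345]/d;/^final/d'; rm -f fit.py
```

```text
-60 (0.5, -0.03)
   A [ 0.39 -0.38  1.99 -0.78  1.45 -0.07]
   Ahi [ 0.39 -0.41  1.85 -0.78  1.57 -0.19]
   B [-0.43  0.33  1.29  0.51  2.14  2.33]
   Bhi [-0.43  0.3   1.17  0.57  2.27  2.43]
-60 (0.5, 0.02)
   A [ 0.5  -0.3   1.93 -0.79  1.51  0.02]
   Ahi [ 0.5  -0.34  1.8  -0.79  1.63 -0.1 ]
   B [-0.36  0.29  1.34  0.55  2.1   2.39]
   Bhi [-0.36  0.25  1.23  0.6   2.23  2.49]
-30 (0.5, -0.03)
   A [ 0.22 -0.82  2.26 -0.56  1.13 -0.73]
   Ahi [ 0.22 -0.81  2.1  -0.53  1.26 -0.82]
   B [-0.26  0.5   1.08  0.25  2.32  1.93]
   Bhi [-0.26  0.47  0.95  0.3   2.46  1.99]
-30 (0.5, 0.02)
   A [ 0.38 -0.74  2.22 -0.64  1.19 -0.57]
   Ahi [ 0.38 -0.74  2.06 -0.61  1.31 -0.67]
   B [-0.19  0.47  1.11  0.31  2.29  2.02]
   Bhi [-0.19  0.45  0.99  0.36  2.43  2.09]
120 (0.5, -0.03)
   A [-0.43  0.33  1.29  0.51  2.14  2.33]
   Ahi [-0.43  0.3   1.17  0.57  2.27  2.43]
   B [ 0.39 -0.38  1.99 -0.78  1.45 -0.07]
   Bhi [ 0.39 -0.41  1.85 -0.78  1.57 -0.19]
120 (0.5, 0.02)
   A [-0.36  0.29  1.34  0.55  2.1   2.39]
   Ahi [-0.36  0.25  1.23  0.6   2.23  2.49]
   B [ 0.5  -0.3   1.93 -0.79  1.51  0.02]
   Bhi [ 0.5  -0.34  1.8  -0.79  1.63 -0.1 ]
150 (0.5, -0.03)
   A [-0.26  0.5   1.08  0.25  2.32  1.93]
   Ahi [-0.26  0.47  0.95  0.3   2.46  1.99]
   B [ 0.22 -0.82  2.26 -0.56  1.13 -0.73]
   Bhi [ 0.22 -0.81  2.1  -0.53  1.26 -0.82]
150 (0.5, 0.02)
   A [-0.19  0.47  1.11  0.31  2.29  2.02]
   Ahi [-0.19  0.45  0.99  0.36  2.43  2.09]
   B [ 0.38 -0.74  2.22 -0.64  1.19 -0.57]
   Bhi [ 0.38 -0.74  2.06 -0.61  1.31 -0.67]
pick [-0.19 -0.39  2.01  0.77  1.31  0.19]
pickhi [-0.19 -0.43  1.81  0.74  1.49  0.35]
fin [-0.96  0.68  0.92  0.61  2.06 -0.63]
finhi [-0.96  0.68  0.53  0.8   2.37 -0.31]
```

```bash
cat > s1.py <<'E'
from h import *
G=np.array([.5348,.1766,.123]);d,q=dirq(61,45,-1)
movej([-1.28,-.4,1.5,0,1.8,-.05])
movej([-.5,-.45,1.7,.6,1.5,.2])
move_to(G+(.011-.13)*d,q)
im=get_image("wrist");np.savez("w1.npz",**im);cv2.imwrite("pics/w1.png",im["frame"])
s=state();print(s["time"],s["ee_pos"],s["ft_force"],np.linalg.inv(im["view"])[:3,3])
E
python3 s1.py
```

```text
3.55 [0.49504232 0.10204106 0.20881523] [ 1.0138274  -0.21618156  0.10466192] [0.45393155 0.0291184  0.38321221]
```

View pics/w1.png

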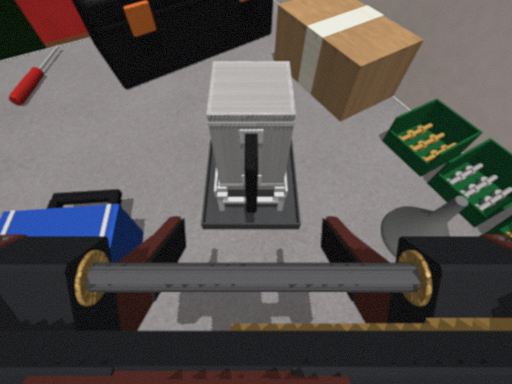

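The wrist view shows the black handle bar at columns 245–258, rows 135–210, nearly centred between the fingers (185 and 322). I'll take the bar's position and the jug's yaw from this view's depth.

Run:
```python
from h import *
im=dict(np.load("w1.npz"));P=cloud(im);F=im["frame"].astype(int)
m=np.zeros(F.shape[:2],bool);m[128:216,236:266]=1
m&=(F.max(-1)<60)&(P[...,2]>.08)&(P[...,2]<.165)
p=P[m];yaw=np.radians(61);u=np.array([np.cos(yaw),np.sin(yaw),0]);n=np.array([-u[1],u[0],0]);G=np.array([.5348,.1766,.123])
r=p-G
print(len(p),"u pct",np.percentile(r@u,[2,10,25,50,75,90])*1e3,"n",np.percentile(r@n,[2,10,50,90,98])*1e3,"z",np.percentile(p[:,2],[1,50,99]))
# bottom (top) face and handle-side face
Z=P[...,2];R=np.zeros_like(m);R[50:200,195:305]=1
t=R&(abs(Z-.195)<.005);rr=cv2.minAreaRect((P[t][:,:2]*1000).astype(np.float32));print("top",t.sum(),rr)
f=R&(Z>.13)&(Z<.185)&(F.min(-1)>90);q=P[f];uu=(q-G)@u;q=q[(uu>.03)&(uu<.055)]
c=np.polyfit((q-G)@n,(q-G)@u,1);print("face slope deg",np.degrees(np.arctan(c[0])),"offset mm",c[1]*1e3)
```

```text
459 u pct [-10.75965338 -10.45999402 -10.19911276  -9.84920814  -9.48665176
  -8.97122124] n [-5.92524264 -4.58657966  0.35748886  5.89030781  6.97219561] z [0.08089177 0.12949063 0.16400428]
top 4732 ((574.9138793945312, 251.28988647460938), (92.49727630615234, 90.29463195800781), 61.003883361816406)
face slope deg -0.12003076699133335 offset mm 39.683912168265564
```

Bar within 2 mm of the estimate, yaw 61.0°. Grasping now and lifting straight up.

```bash
cat > s2.py <<'E'
from h import *
u=np.array([np.cos(np.radians(61)),np.sin(np.radians(61)),0]);n=np.array([-u[1],u[0],0])
G=np.array([.5348,.1766,.123])-.002*u+.0005*n;d,q=dirq(61,45,-1)
move_l(G+.011*d,.1,q)
print("at",state()["ft_force"])
close();hold(.3)
s=state();print("closed",s["finger_gap"],s["ft_force"],s["ee_pos"]-G-.011*d)
move_l(G+.011*d+[0,0,.05],.05);s=state();print("lift",s["finger_gap"],s["ft_force"],s["moment"])
move_l(G+.011*d+[0,0,.13],.1);hold(.2)
s=state();print(s["time"],s["finger_gap"],s["ft_force"],s["moment"],s["joint_pos"])
for c in("side","wrist"):
    im=get_image(c);np.savez(c+"2.npz",**im);cv2.imwrite(f"pics/{c}2.png",im["frame"])
a=cv2.imread("pics/side2.png")[100:350,150:400];b=cv2.imread("pics/wrist2.png")[:300,120:400]
cv2.imwrite("pics/two2.png",np.hstack([cv2.resize(a,(400,400)),cv2.resize(b,(400,400))]))
E
python3 s2.py
```

```text
at [-0.02064113 -0.63929723  0.3134673 ]
closed 0.013249023888247035 [-0.15685755  0.59399448  0.55721876] [-1.75180764e-05  3.12929265e-05 -2.05339036e-05]
lift 0.013709530312947334 [-0.07727942  0.58708333 -2.65083743] [-0.75347164  0.34876512 -0.03048828]
8.725 0.013231141879823704 [-0.0035774   0.94749533 -1.91773843] [-0.74516714  0.33769619 -0.00910392] [-0.19687386 -0.42927918  1.81014379  0.74162546  1.49396198  0.35420603]
```

View pics/two2.png

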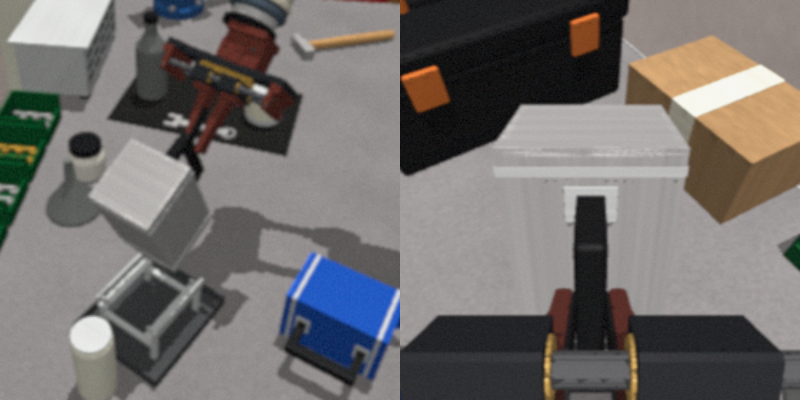

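The jug is held and clear of the stand. The side crop suggests its far side has sagged. I'll measure the tilt and plan the swing with a clearance check.

```bash
cat > s3.py <<'E'
from fk import *
np.set_printoptions(precision=3,suppress=True)
k=np.load("k.npy")
im=dict(np.load("wrist2.npz"));P=cloud(im)
for nm,(r0,r1,c0,c1) in {"topface":(85,105,205,310),"side":(140,190,225,235)}.items():
    q=P[r0:r1,c0:c1].reshape(-1,3);q=q[np.isfinite(q).all(1)];c=np.median(q,0);q=q[np.linalg.norm(q-c,axis=1)<.08]
    n=np.linalg.svd(q-q.mean(0))[2][2];print(nm,n,q.mean(0),(np.abs((q-q.mean(0))@n)).mean())
s=state();qj=s["joint_pos"]
Rs=Ro.from_quat(s["ee_rot"][[1,2,3,0]])
print("FK rel rot",((chain(qj,k)[3]*Ro.from_euler('z',qj[5])).inv()*Rs).as_rotvec(), chain(qj,k)[2]-s["ee_pos"])
E
python3 s3.py
```

```text
topface [-0.19  -0.342 -0.921] [0.582 0.256 0.284] 0.00014542979009687446
side [-0.474 -0.793  0.383] [0.54  0.222 0.262] 0.0004606607252106643Traceback (most recent call last):
  File "s3.py", line 10, in <module>
    print("FK rel rot",((chain(qj,k)[3]*Ro.from_euler('z',qj[5])).inv()*Rs).as_rotvec(), chain(qj,k)[2]-s["ee_pos"])
                         ~~~~~^^^^^^
  File "fk.py", line 4, in chain
    h,a0,ax,L1,ae,L2,wx,L3,o=k[:9];ry=lambda t:Ro.from_euler('y',t);rz=lambda t:Ro.from_euler('z',t)
    ^^^^^^^^^^^^^^^^^^^^^^^^
ValueError: not enough values to unpack (expected 9, got 6)
```

```bash
python3 fk.py >/dev/null
cat > plan.py <<'E'
from fk import *
from scan import ik
def jugbox():
    return np.array([(x,y,z) for x in(-.1,.045) for y in(-.045,.045) for z in(0,.156)])-[-.087,0,.072]
def check(path,RTJ,k,corr,n=12):
    "lowest jug corner along joint path, jug rigid in the hand (RTJ)"
    out=[]
    for a,b in zip(path[:-1],path[1:]):
        for f in np.linspace(0,1,n):
            q=np.array(a)+f*(np.array(b)-a);e,w,t,R=chain(q,k);Rt=R*Ro.from_euler('z',q[5])*corr
            g=t-.011*Rt.apply([0,0,1]);c=g+(Rt*RTJ).apply(jugbox());out.append([*g,c[:,2].min(),w[2]])
    return np.array(out)
E
cat > s4.py <<'E'
from plan import *
np.set_printoptions(precision=3,suppress=True)
k=np.load("k.npy");s=state();qj=s["joint_pos"];Rs=Ro.from_quat(s["ee_rot"][[1,2,3,0]])
R0=chain(qj,k)[3]*Ro.from_euler('z',qj[5]);corr=R0.inv()*Rs;print("corr",corr.as_rotvec(),chain(qj,k)[2]-s["ee_pos"])
u=np.array([np.cos(np.radians(61)),np.sin(np.radians(61)),0]);sg=np.radians(23)
x=u*np.cos(sg)-[0,0,np.sin(sg)];y=np.array([u[1],-u[0],0]);RJ=Ro.from_matrix(np.stack([x,y,np.cross(x,y)],1));RTJ=Rs.inv()*RJ
np.save("rtj.npy",RTJ.as_matrix())
A=ik([.5,-.03,.23],-60,67,1);A0=ik([.5,-.03,.134],-60,67,1);print("Ahi",A,A0)
for b in(60,65,70):print("B",b,ik([.5,-.03,.132],120,90-b,1),ik([.5,-.03,.25],120,90-b,1))
M=(qj+A)/2;M[1]-=.25;M[2]-=.25;M[4]+=.5
print("M",M)
for M_ in(None,M):
    pth=[qj,A] if M_ is None else [qj,M_,A]
    o=check(pth,RTJ,k,corr);print("min corner",o[:,3].min(),"at",o[o[:,3].argmin()],"\n",o[::6])
np.save("M.npy",M)
E
python3 s4.py | sed '/^0\./d;/^pick [345]/d;/^final/d'
```

```text
corr [-0.     0.     1.571] [-0.006 -0.015  0.016]
Ahi [ 0.133 -0.346  1.651 -0.371  1.669 -0.459] [ 0.133 -0.348  1.822 -0.37   1.511 -0.398]
B 60 [-0.476  0.504  1.203  0.667  2.283  2.358] [-0.476  0.435  1.08   0.796  2.427  2.539]
B 65 [-0.486  0.559  1.181  0.724  2.326  2.375] [-0.486  0.478  1.073  0.869  2.458  2.572]
B 70 [-0.495  0.612  1.161  0.782  2.367  2.396] [-0.495  0.52   1.07   0.944  2.487  2.609]
M [-0.032 -0.638  1.48   0.185  2.081 -0.052]
min corner 0.028216493536217746 at [0.503 0.065 0.19  0.028 0.532] 
 [[0.527 0.16  0.268 0.139 0.502]
 [0.503 0.065 0.19  0.028 0.532]]
min corner 0.08611583553031038 at [ 0.504 -0.039  0.219  0.086  0.557] 
 [[0.527 0.16  0.268 0.139 0.502]
 [0.429 0.127 0.337 0.179 0.644]
 [0.335 0.073 0.408 0.246 0.749]
 [0.439 0.01  0.301 0.149 0.652]]
```

```bash
cat > s5.py <<'E'
from h import *
d,q=dirq(-60,67,1);movej(np.load("M.npy"));move_to(np.array([.5,-.03,.23])+.011*d,q);hold(.2)
s=state();print(s["time"],s["finger_gap"],s["ft_force"],s["moment"])
for c in("side","wrist"):
    im=get_image(c);np.savez(c+"3.npz",**im);cv2.imwrite(f"pics/{c}3.png",im["frame"])
a=cv2.imread("pics/side3.png")[60:340,130:410];b=cv2.imread("pics/wrist3.png")
cv2.imwrite("pics/two3.png",np.hstack([cv2.resize(a,(400,400)),cv2.resize(b,(400,300),).repeat(1,0)[:300] if 0 else cv2.copyMakeBorder(cv2.resize(b,(400,300)),0,100,0,0,0)]))
E
python3 s5.py
```

```text
11.0833 0.013401751796638972 [ 1.76784371 -0.6850972  -2.48892498] [0.27453002 0.03721901 0.00390782]
```

View pics/two3.png

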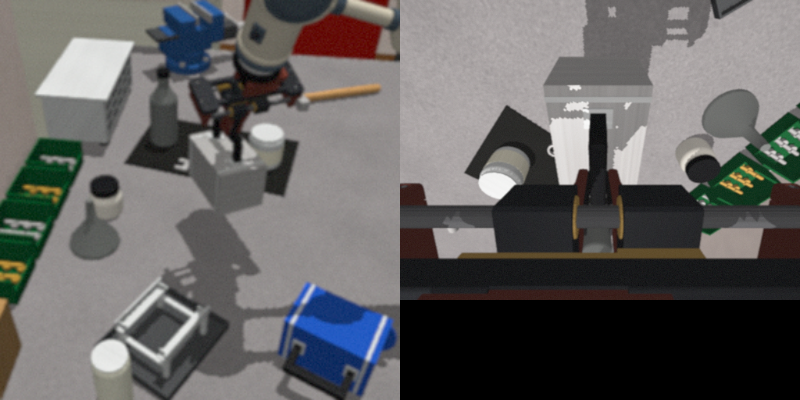

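Run:
```python
from h import *
np.set_printoptions(precision=3,suppress=True)
P=cloud(dict(np.load("wrist3.npz")))
for nm,(r0,r1,c0,c1) in {"mxface":(140,215,198,228),"mxface2":(140,215,272,300),"bottom":(82,98,200,305)}.items():
    q=P[r0:r1,c0:c1].reshape(-1,3);q=q[np.isfinite(q).all(1)];c=np.median(q,0);q=q[np.linalg.norm(q-c,axis=1)<.06]
    n=np.linalg.svd(q-q.mean(0))[2][2];r=abs((q-q.mean(0))@n);q=q[r<.003];n=np.linalg.svd(q-q.mean(0))[2][2]
    print(nm,len(q),n*np.sign(n[2]),q.mean(0),abs((q-q.mean(0))@n).mean())
```

```text
mxface 2229 [ 0.006 -0.024  1.   ] [ 0.466 -0.033  0.193] 0.00044776420524353085
mxface2 2093 [ 0.005 -0.024  1.   ] [ 0.514 -0.005  0.194] 0.0004218449048337958
bottom 1678 [-0.5    0.866  0.022] [0.465 0.029 0.155] 0.00016321753139578982
```

The jug hangs almost exactly +x face down: the −x face normal is 1.4° off vertical, and the bottom faces heading 120°. I'll set it down by feel, release, and go round to the second grasp pose.

```bash
cat > s6.py <<'E'
from plan import *
np.set_printoptions(precision=3,suppress=True)
d,q=dirq(-60,67,1);g=np.array([.5,-.03,.23])+.011*d
move_l(g-[0,0,.093],.08);f0=state()["ft_force"][2];z=.093
while z<.112:
    z+=.0015;move_l(g-[0,0,z],.03);f=state()["ft_force"][2]-f0
    if f>3.5:break
print("contact z",.23-z,f,state()["moment"])
gripper_open();hold(.3)
move_l(g-[0,0,z]-.12*d,.2)
s=state();print(s["time"],s["ft_force"])
im=get_image("wrist");np.savez("w4.npz",**im);cv2.imwrite("pics/w4.png",im["frame"])
P=cloud(im);F=im["frame"].astype(int);Z=P[...,2]
near=(np.abs(P[...,0]-.5)<.12)&(np.abs(P[...,1]+.03)<.12)
t=near&(abs(Z-.09)<.006);r=cv2.minAreaRect((P[t][:,:2]*1000).astype(np.float32));print("mx face",t.sum(),r,np.median(Z[t]))
b=near&(Z>.125)&(Z<.15)&(F.max(-1)<70);r=cv2.minAreaRect((P[b][:,:2]*1000).astype(np.float32));print("bar",b.sum(),r,np.percentile(Z[b],[5,50,95]))
E
python3 s6.py | sed '/^0\./d;/^pick [345]/d;/^final/d'
```

```text
contact z 0.1265 7.839185355884878 [0.45  0.049 0.01 ]
16.5083 [ 0.    -0.296  0.175]
mx face 6450 ((501.10748291015625, -32.31218719482422), (91.72515106201172, 140.92135620117188), 29.854015350341797) 0.08933422332576688
bar 861 ((502.4044494628906, -33.34833908081055), (12.83644962310791, 96.0508804321289), 29.33565902709961) [0.132 0.139 0.14 ]
```

View pics/w4.png

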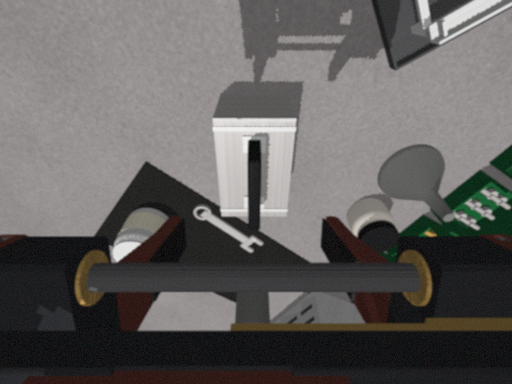

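The jug lies steady on its +x face: face centre (0.501,-0.032), bar centred, axis -60.1°. The wrist view agrees, with the bar at columns 247–262, rows 140–230. Next I'll plan the second grasp, keeping the wrist clear of the bottle, and check the carry path.

```bash
cat > s7.py <<'E'
from plan import *
from scan import T
np.set_printoptions(precision=3,suppress=True)
k=np.load("k.npy");corr=Ro.from_euler('z',np.pi/2);q0=state()["joint_pos"]
G2=np.array([.5022,-.0338,.132]);p=32
d,q=dirq(120,p,1);Rt=Ro.from_quat(q[[1,2,3,0]])
x=np.array([0,0,-1.]);z=np.array([.5,-.866,0]);RJ=Ro.from_matrix(np.stack([x,np.cross(z,x),z],1));RTJ=Rt.inv()*RJ
pre=inverse_kinematics(G2+(.011-.09)*d,q);B=ik(G2,120,p,1);Bh=ik(G2+[0,0,.14],120,p,1)
print("pre",pre,"B",B,"Bh",Bh)
W=np.array([-.25,-.25,1.2,.15,2.0,1.0])
print("to pre",check([q0,W,pre],RTJ,k,corr)[:,[0,1,2,4]][::4])
print("B wrist",check([B,Bh],RTJ,k,corr)[[0,-1]])
F={z:ik([*T,z],79.7,90-p,-1) for z in(.076,.2,.3,.34,.36)};print("F",F)
fh=F[.34] if F[.34] is not None else F[.3]
if Bh is not None and fh is not None:
    o=check([Bh,fh],RTJ,k,corr);print(o[::2]);
    M=(Bh+fh)/2;M[1]-=.2;M[2]-=.1;M[4]+=.1;print("M",M);print(check([Bh,M,fh],RTJ,k,corr)[::2])
E
python3 s7.py | sed '/^0\.[45]5\? /d;/^pick [345]/d;/^final/d'
```

```text
pre [-0.527  0.637  0.916  0.685  2.412  2.412] B [-0.474  0.491  1.201  0.644  2.27   2.351] Bh [-0.474  0.422  1.039  0.798  2.444  2.567]
to pre [[ 0.482  0.001  0.223  0.562]
 [ 0.487 -0.013  0.285  0.637]
 [ 0.49  -0.031  0.357  0.709]
 [ 0.487 -0.047  0.416  0.76 ]
 [ 0.519 -0.054  0.327  0.657]
 [ 0.534 -0.078  0.249  0.509]]
B wrist [[ 0.499 -0.043  0.146  0.014  0.326]
 [ 0.495 -0.042  0.289  0.157  0.465]]
F {0.076: array([-0.898,  0.535,  1.035,  0.44 ,  1.927, -0.638]), 0.2: array([-0.898,  0.511,  0.848,  0.486,  2.117, -0.533]), 0.3: array([-0.898,  0.558,  0.607,  0.556,  2.285, -0.414]), 0.34: array([-0.898,  0.603,  0.472,  0.603,  2.361, -0.346]), 0.36: array([-0.898,  0.636,  0.388,  0.634,  2.402, -0.303])}
[[ 0.495 -0.042  0.289  0.157  0.465]
 [ 0.515 -0.099  0.298  0.15   0.499]
 [ 0.528 -0.158  0.308  0.166  0.534]
 [ 0.534 -0.22   0.319  0.198  0.567]
 [ 0.533 -0.284  0.332  0.237  0.6  ]
 [ 0.524 -0.347  0.347  0.268  0.632]]
M [-0.686  0.312  0.655  0.7    2.503  1.11 ]
[[ 0.495 -0.042  0.289  0.157  0.465]
 [ 0.498 -0.07   0.319  0.173  0.518]
 [ 0.498 -0.096  0.35   0.199  0.571]
 [ 0.494 -0.121  0.382  0.232  0.624]
 [ 0.487 -0.145  0.414  0.271  0.675]
 [ 0.477 -0.166  0.447  0.314  0.725]
 [ 0.471 -0.176  0.464  0.336  0.749]
 [ 0.486 -0.211  0.446  0.331  0.733]
 [ 0.498 -0.247  0.428  0.324  0.716]
 [ 0.507 -0.284  0.409  0.316  0.698]
 [ 0.513 -0.322  0.388  0.305  0.678]
 [ 0.516 -0.36   0.366  0.291  0.658]]
```

```bash
cat > s8.py <<'E'
from h import *
np.set_printoptions(precision=3,suppress=True)
G2=np.array([.5022,-.0338,.132]);d,q=dirq(120,32,1)
movej([-.25,-.25,1.2,.15,2.0,1.0])
try:move_to(G2+(.011-.12)*d,q)
except IKError:print("ik");move_to(G2+(.011-.09)*d,q)
move_l(G2+.011*d,.12);print("at",state()["ft_force"],state()["time"])
close();hold(.3);s=state();print("closed",s["finger_gap"],s["ft_force"])
move_l(G2+.011*d+[0,0,.04],.06);move_l(G2+.011*d+[0,0,.14],.12)
s=state();print("lift",s["time"],s["finger_gap"],s["ft_force"],s["moment"])
movej([-.686,.312,.655,.7,2.503,1.11])
s=state();print("M",s["time"],s["finger_gap"],s["ft_force"],s["moment"])
u=np.array([np.cos(np.radians(79.7)),np.sin(np.radians(79.7)),0]);T=np.array([.5425,-.2915,0])-.087*u
d,q=dirq(79.7,58,-1);move_to(T+[0,0,.34]+.011*d,q);hold(.3)
s=state();print("hi",s["time"],s["finger_gap"],s["ft_force"],s["moment"])
for c in("side","wrist"):
    im=get_image(c);np.savez(c+"5.npz",**im);cv2.imwrite(f"pics/{c}5.png",im["frame"])
a=cv2.imread("pics/side5.png")[40:240,180:380];b=cv2.imread("pics/wrist5.png")
cv2.imwrite("pics/two5.png",np.hstack([cv2.resize(a,(384,384)),cv2.resize(b,(416,384))]))
E
python3 s8.py
```

```text
at [ 0.474 -0.094  0.608] 20.25
closed 0.013449384901632593 [ 0.105  0.964 -1.15 ]
lift 23.475 0.013245209216203356 [ 0.166  0.706 -2.893] [-0.631 -0.426 -0.01 ]
M 24.7833 0.01320947957363111 [-0.301 -0.058 -2.808] [-0.627  0.068  0.05 ]
hi 26.3917 0.01396913160237686 [ 0.156 -0.392 -2.237] [-0.69   0.048  0.007]
```

View pics/two5.png

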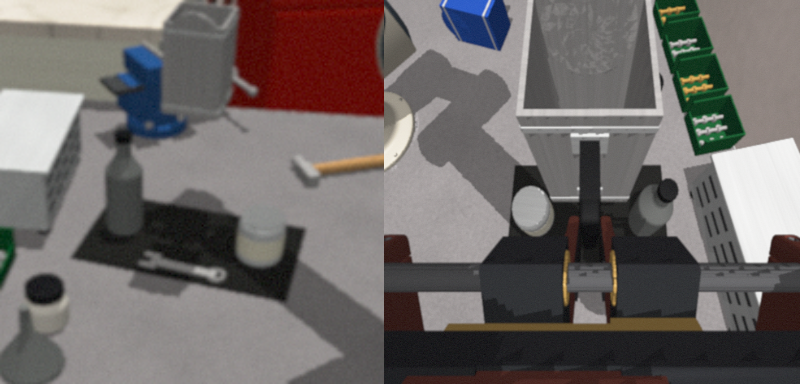

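The jug is upright, with the mouth up and the handle toward the robot's right, above the gap between the tin and the bottle. Now I'll measure its tilt and offset.

```bash
cat > face.py <<'E'
from h import *
np.set_printoptions(precision=4,suppress=True)
u=np.array([np.cos(np.radians(79.7)),np.sin(np.radians(79.7)),0]);w=np.array([u[1],-u[0],0])
T=np.array([.5425,-.2915,0])
def face(im,boxes):
    P=cloud(im);Q=[]
    for r0,r1,c0,c1 in boxes:Q.append(P[r0:r1,c0:c1].reshape(-1,3))
    q=np.concatenate(Q);q=q[np.isfinite(q).all(1)]
    for _ in range(4):
        m=np.median(q,0);c=q.mean(0);n=np.linalg.svd(q-c)[2][2];r=abs((q-c)@n);q=q[r<max(.002,1.5*r.mean())]
    n*=-np.sign(n@u);print(len(q),"normal",n,"yaw err deg",np.degrees(np.arctan2(n@w,-(n@u))),"tilt",np.degrees(np.arcsin(n[2])),"centre",q.mean(0),"rel T u,w mm",(q.mean(0)-T)@u*1e3,(q.mean(0)-T)@w*1e3)
if __name__=="__main__":
    face(dict(np.load("wrist5.npz")),[(145,190,192,235),(145,190,278,325)])
    P=cloud(dict(np.load("wrist5.npz")));r=P[112:118,170:340].reshape(-1,3);print("front rim z",np.nanpercentile(r[:,2],[10,50,90]))
E
python3 face.py
```

```text
1449 normal [-0.0978 -0.9483 -0.302 ] yaw err deg 4.412647040001874 tilt -17.57913431949113 centre [ 0.5424 -0.3315  0.3376] rel T u,w mm -39.37282054948931 7.088302445401139
front rim z [0.4052 0.4063 0.4072]
```

Run:
```python
from face import *
P=cloud(dict(np.load("wrist5.npz")))
for c in(200,225,300,320):
    print(c,[tuple(np.round([r,(P[r,c]-T)@u*1e3,(P[r,c]-T)@w*1e3,P[r,c,2]*1e3],1).tolist()) for r in range(100,205,8)])
P=cloud(dict(np.load("side5.npz")));im=cv2.imread("pics/side5.png")
# side view: +x face of jug approx crop (165..225,40..110)-> full
q=P[68:92,270:296].reshape(-1,3);q=q[np.isfinite(q).all(1)];n=np.linalg.svd(q-q.mean(0))[2][2];n*=np.sign(n@u);print("side +x face normal",n,q.mean(0),abs((q-q.mean(0))@n).mean(),"x elev",np.degrees(np.arcsin(n[2])),"yaw",np.degrees(np.arctan2(n[1],n[0])))
```

```text
200 [(100.0, 13.0, -41.4, 343.2), (108.0, 6.7, -41.3, 341.7), (116.0, -44.7, -26.1, 406.1), (124.0, -45.0, -27.3, 399.5), (132.0, -45.7, -28.5, 392.7), (140.0, -45.3, -30.3, 383.5), (148.0, -44.7, -32.3, 372.6), (156.0, -45.7, -34.0, 363.6), (164.0, -45.2, -36.5, 350.3), (172.0, -45.6, -39.0, 336.9), (180.0, -46.0, -41.8, 321.7), (188.0, -46.5, -45.1, 304.0), (196.0, 21.9, -93.4, 68.0), (204.0, 4.6, -90.7, 76.6)]
225 [(100.0, 39.7, -26.0, 308.4), (108.0, 39.6, -27.2, 296.3), (116.0, -44.8, -13.7, 406.2), (124.0, -44.6, -14.4, 398.8), (132.0, -45.8, -14.9, 392.9), (140.0, -45.0, -16.0, 382.9), (148.0, -45.3, -16.8, 373.9), (156.0, -45.5, -17.9, 363.3), (164.0, -45.4, -19.1, 350.6), (172.0, -45.4, -20.5, 336.6), (180.0, -45.7, -22.0, 320.8), (188.0, -46.0, -23.8, 302.6), (196.0, -46.6, -25.9, 281.7), (204.0, 25.6, -55.5, 3.9)]
300 [(100.0, 24.3, 40.3, 328.6), (108.0, 18.8, 40.6, 325.1), (116.0, -44.6, 23.6, 405.9), (124.0, -44.6, 24.8, 398.8), (132.0, -45.6, 25.7, 392.7), (140.0, -44.7, 27.5, 382.5), (148.0, -45.2, 29.0, 373.6), (156.0, -45.4, 30.7, 363.0), (164.0, -45.7, 32.7, 351.4), (172.0, -46.4, 34.8, 338.8), (180.0, -45.6, 37.9, 320.7), (188.0, -45.9, 40.9, 302.4), (196.0, -46.6, 44.3, 282.0), (204.0, 25.9, 95.2, 2.8)]
320 [(100.0, -18.2, 40.8, 383.9), (108.0, -23.1, 40.7, 382.8), (116.0, -44.2, 33.7, 405.4), (124.0, -44.4, 35.3, 398.6), (132.0, -45.4, 36.7, 392.4), (140.0, -44.7, 39.1, 382.4), (148.0, -45.5, 41.1, 374.1), (156.0, -45.4, 43.7, 363.2), (164.0, 116.3, 143.8, -2.6), (172.0, 95.4, 140.8, 3.1), (180.0, 77.3, 139.3, 3.6), (188.0, 18.3, 106.6, 120.8), (196.0, 0.8, 102.2, 133.8), (204.0, -11.4, 101.5, 132.6)]
side +x face normal [ 0.1732  0.9845 -0.0266] [ 0.5414 -0.2448  0.3306] 0.0014384877142002987 x elev -1.5228327127682806 yaw 80.02532235405185
```

My plane fit was contaminated by mixed pixels. The raw profiles show the −x face at −45 mm from the target over its whole height, about 1° nose-down, with yaw error near 0 and the cavity centred to 0.5 mm. The side view agrees (yaw 80.0°, −1.5°). Lowering by feel.

```bash
cat > s9.py <<'E'
from face import *
d,q=dirq(79.7,58,-1);g=T-.087*u+.011*d
move_l(g+[0,0,.2],.12);move_l(g+[0,0,.088],.08);hold(.2);f0=state()["ft_force"][2];z=.088
while z>.070:
    z-=.0015;move_l(g+[0,0,z],.02);f=state()["ft_force"][2]-f0
    if f>4:break
print("contact grip z",z,f,state()["moment"]);hold(.2);print(state()["ft_force"][2]-f0)
gripper_open();hold(.4)
move_l(g+[0,0,z]-.13*d,.15);movej(inverse_kinematics(g+[0,0,z]-.2*d,q)) if inverse_kinematics(g+[0,0,z]-.2*d,q) is not None else None
s=state();print(s["time"],s["ft_force"])
for c in("top","side","wrist"):
    im=get_image(c);np.savez(c+"6.npz",**im);cv2.imwrite(f"pics/{c}6.png",im["frame"])
a=cv2.imread("pics/side6.png");b=cv2.imread("pics/wrist6.png")
cv2.imwrite("pics/two6.png",np.vstack([np.hstack([cv2.resize(a,(400,300)),cv2.resize(b,(400,300))]),np.hstack([cv2.resize(cv2.imread("pics/top6.png"),(400,300)),np.zeros((300,400,3),np.uint8)])]))
E
python3 s9.py
```

```text
contact grip z 0.07449999999999998 7.179237182633342 [0.0448 0.1685 0.1272]
7.424164447861911
35.0417 [ 0.7807 -0.007  -0.0522]
```

View pics/two6.png

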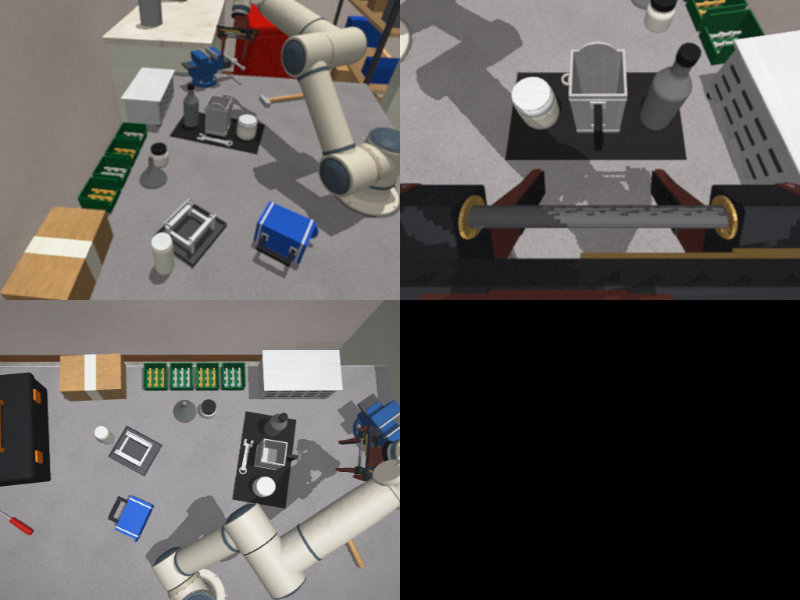

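The jug stands upright on the mat between tin and bottle, handle to the right, and the gripper is clear. One last numeric check from the top view.

Run:
```python
from face import *
im=dict(np.load("top6.npz"));P=cloud(im);Z=P[...,2];F=im["frame"].astype(int)
X,Y=P[...,0],P[...,1]
def rc(m):return cv2.minAreaRect((P[m][:,:2]*1000).astype(np.float32))
rim=(abs(Z-.144)<.006)&(abs(X-.5425)<.075)&(abs(Y+.2915)<.07)&(F.min(-1)>60)
bt=(Z>.17)&(abs(X-.666)<.05)&(abs(Y+.318)<.05)
tn=(abs(Z-.083)<.008)&(abs(X-.42)<.05)&(abs(Y+.266)<.05)&(F.min(-1)>120)
r,b,t=rc(rim),rc(bt),rc(tn);print("rim",rim.sum(),r,np.percentile(Z[rim],[5,50,95]));print("bottle",b[0],"tin",t[0])
mid=(np.array(b[0])+t[0])/2;e=(np.array(r[0])-mid)/1e3;print("err mm u,w",e@u[:2]*1e3,e@w[:2]*1e3)
```

```text
rim 192 ((544.125732421875, -290.09844970703125), (92.06269836425781, 91.75190734863281), 79.79646301269531) [0.1388 0.1432 0.148 ]
bottle (667.044677734375, -319.1376953125) tin (419.26239013671875, -265.7549743652344)
err mm u,w 2.483880294888231 0.5367244821888709
```

Within 3 mm of midway and 0.1° of the mat's measured direction; bottle and tin unmoved. Handing in.

```bash
python3 -c "
from bench import *
job_done();print(state()['time'])"
```

```text
the job is handed in; nothing more can be done
the job is handed in; nothing more can be done
```

The jug is standing right way up on the mat between the bottle and the tin, with its handle to the robot's right, and I've handed the job in. The robot clock read about 35 s at the last check, within the 72 s limit.

- **How it was done:** I lifted the jug straight off the stand by its handle bar, set it down by feel on its flat +x face on open bench and let go. I then regrasped the bar from the other side, turned the jug upright, and lowered it onto the mat by feel before releasing and backing away.
- **Last checks (top camera):**
  - The jug is about 2.5 mm from the midpoint across the mat and 0.5 mm along it.
  - Its yaw is 79.8°, against 79.7° for square to the mat's long edge.
  - The rim is at about 143 mm, as expected for standing flat.
  - The bottle and tin are within about 1 mm of where they started. The spanner, aerosol, funnel and jar look untouched, but I did not measure them.
  - The wrist force was near zero once the gripper was clear.
- **What went wrong or disagreed:**
  - During the first lift the jug slipped about 23° around the bar but stayed in the hand. I corrected for it before laying the jug down; the second grasp held to within about 1.5°.
  - One plane fit, with the jug held above the mat, reported a 17.6° tilt and 4.4° of yaw error. The raw depth profiles and the side view showed the jug level, so I put the fit down to mixed pixels and ignored it.
  - The camera views differ by about 2 mm, which is within their calibration.

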